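Return the stacked sharpening stones to their holders

TASK

The four sharpening stones were left stacked criss-cross on the slatted drain board. Take the stack apart and lay each stone in its own wooden holder, the one whose recess is cut to its length (grey in dark brown, orange in pale wood, white in reddish-brown, black in green), flat and fully down in the recess. Do not let a stone tumble, and leave the chisel and the jar of screws where they are.

Things in the scene. Friction and masses are not known exactly. Their poses are not given: they have to be found in the camera images.
- stone_grey: Coarse sharpening stone, mid-grey (its underside layer darker), 180 mm long (own y), 50 mm wide (own x), 28 mm high, a plain block with flat sides, 0.25 to 0.65 kg. Origin: centre of its underside, z up. Starts in the lower layer: two parallel stones, 44 mm apart, on a fixed slatted drain board (16 mm high), two upper stones lying across them.
- stone_orange: Medium sharpening stone, orange (its underside layer brown), 150 mm long (own y), 50 mm wide (own x), 28 mm high, a plain block with flat sides, 0.25 to 0.65 kg. Origin: centre of its underside, z up. Starts in the lower layer: two parallel stones, 44 mm apart, on a fixed slatted drain board (16 mm high), two upper stones lying across them.
- stone_white: Fine sharpening stone, off-white, 125 mm long (own y), 50 mm wide (own x), 28 mm high, a plain block with flat sides, 0.25 to 0.65 kg. Origin: centre of its underside, z up. Starts in the upper layer: two parallel stones, 44 mm apart, lying across the two lower ones, undersides 44 mm above the bench.
- stone_black: Extra-fine sharpening stone, black, 100 mm long (own y), 50 mm wide (own x), 28 mm high, a plain block with flat sides, 0.25 to 0.65 kg. Origin: centre of its underside, z up. Starts in the upper layer: two parallel stones, 44 mm apart, lying across the two lower ones, undersides 44 mm above the bench.
- holder_grey: Holder of the grey stone: low dark brown wooden block, fixed, 226 mm long (own y), 84 wide (own x), 19 high. Its recess, open at the top and centred, is 190 mm (y) by 60 mm (x), 11 deep, mouth bevelled by 4 mm. Origin: centre of its underside, z up; recess floor at z 8 mm, rim at 19, so a seated stone stands 17 mm proud. Either way round is the same.
- holder_orange: Holder of the orange stone: low pale wooden block, fixed, 196 mm long (own y), 84 wide (own x), 19 high. Its recess, open at the top and centred, is 160 mm (y) by 60 mm (x), 11 deep, mouth bevelled by 4 mm. Origin: centre of its underside, z up; recess floor at z 8 mm, rim at 19, so a seated stone stands 17 mm proud. Either way round is the same.
- holder_white: Holder of the white stone: low reddish-brown wooden block, fixed, 171 mm long (own y), 84 wide (own x), 19 high. Its recess, open at the top and centred, is 135 mm (y) by 60 mm (x), 11 deep, mouth bevelled by 4 mm. Origin: centre of its underside, z up; recess floor at z 8 mm, rim at 19, so a seated stone stands 17 mm proud. Either way round is the same.
- holder_black: Holder of the black stone: low green-painted wooden block, fixed, 146 mm long (own y), 84 wide (own x), 19 high. Its recess, open at the top and centred, is 110 mm (y) by 60 mm (x), 11 deep, mouth bevelled by 4 mm. Origin: centre of its underside, z up; recess floor at z 8 mm, rim at 19, so a seated stone stands 17 mm proud. Either way round is the same.
- chisel: Loose chisel with a red handle, 250 mm long (own y), 26 mm wide and 25 mm high, lying between the near and the far holders. Origin: centre of its underside. A bystander: leave it where it is.
- jar: Loose clear jar of screws with a yellow lid, 62 mm across, 79 mm high, standing behind the drain board. Origin: centre of its underside. A bystander: leave it where it is.

How it is judged:
By the outcome, as a careful person would: the job done as asked, in the order asked, and still so for the second after the job is handed in, with the robot touching nothing.
It also fails if it takes over 106 s, if anything falls off the work surface, if the arm or the gripper's body presses on something with over 40 N, if the wrist force passes 120 N, or if a joint passes its speed limit or range.

ROBOT

A 7-joint arm with a two-finger parallel gripper is mounted at the origin on a cart in front of the work surface, level with it; the furniture and walls round the work are solid. World frame = base frame: x ahead of the robot, y to its left, z up, the work surface at z = 0. Lengths are in m, angles in rad, forces in N, time in s.
With the tool pointing down it reaches from about 0.425 to 0.95 m from the base axis. Payload 4.7 kg.
Tool frame: the origin (TCP) lies midway between the tips of the shut fingers; the grasp point (between the pads) lies 19 mm behind it; z points along the fingers, y is the line along which they close (so a half turn about z gives the same grasp; the last joint's range is limited). The gripper opens to 85 mm and grips with 20 to 120 N. Pads are 22 mm wide; open, the fingers measure 114 mm over their backs; the gripper's body (76 mm by 85 mm) begins 54 mm behind the grasp point. The pads swing forward as they close: fully open they stand 13 mm farther back than shut.
Start: joints at [-1.257, 0.469, -0.049, 1.532, 0.024, 1.141, -0.082], TCP at [0.227, 0.636, 0.201] pointing down, gripper open.
Joint ranges: [-2.59, 2.59], [-0.33, 1.99], [-1.39, 1.29], [0.1, 2.45], [-1.04, 4.18], [0.21, 1.99], [-2.66, 2.66]. Speed limits (rad/s): [2.57, 2.57, 3.14, 3.14, 3.14, 3.14, 3.14].

INTERFACE

Orientations are given as a rotation vector (axis times angle).
In Python, from cell import manip gives the robot as it stands.
- The arm moves only by the tool play_rows, never from a script. Its argument "increments" is a list of rows, each a list of 3 entries, a list of its own where there are three numbers: the turn, a rotation vector about the tool's x, y, z in parts of the range, where 1.0 means 4 rad, then the shift along the tool's x, y, z in fractions of the full range, 1 being 0.5 m, then the opening, from 0 (shut) to 1 (fully open). In form: [[[wx, wy, wz], [x, y, z], hand], ...]. A call has 1 to 12 rows; each row is the pose to reach, as a shift and turn from the pose commanded when the call began, along the tool's axes at that moment; what a row does not reach only later rows make up. A row lasts 1/12 s, in which the tool goes at most 41.7 mm and 7.16 degrees, less where a joint would pass 70% of its speed; a pose out of reach is approached as far as the arm can. Shift and turn numbers lie between -1 and 1, and a call with a number outside is refused. A call with a gripper value outside its range is refused whole. The fingers move at their own pace and stop on an object; the grip force is fixed at half the most. Time passes only in rows, so rows that repeat a pose let the fingers close. It gives the time, the measured TCP pose, the force, the opening and the grip force at its end, in the units of the state.
- manip.get_obs(): the state, without advancing time (a new reading comes with each control period).
- manip.read_camera(name): name is "side" or "top"; returns the picture (384x512x3 uint8, red, green, blue); there is no depth.
- manip.get_calibration(name): a dict with "K" (3x3 intrinsics, pixels), "k1" (the pictures are not rectified: a ray, as slopes to the right and down, at radius r is drawn at 1 + k1 r^2 times it, then the intrinsics apply), "rvec" (rotation vector, rad) and "tvec" (3), from world to camera coordinates, as OpenCV has them. Camera axes: x right, y down, z forward; pixel columns grow to the right and rows downward; lengths in m; the calibration is good to about 2 mm. A picture is of the moment at which its call begins. get_calibration takes no time and is no camera call.
- manip.hand_in(): hands the job in; it is judged then, once.
The state is a dict: "time_s": time; "qpos": joint angles; "qd": joint speeds; "joint_torque": joint torques, N m; "eef_pos": TCP position; "tcp_rot": TCP orientation; "ft_force": force on the tool from outside, world axes, zero at the start; "torque": the same for the moment, N m; "grip_width": finger opening in m; "grip_force": force on a finger pad.
Only numpy, scipy, OpenCV 4.12 (cv2) and the standard library are available. Lean on these libraries where they do the work, as an engineer would, in place of code of your own. Each camera call takes 0.05 s, during which the arm holds its last target. There are 200 camera calls.

## Working session

There is one attempt and no reset: what is moved stays moved. The work goes in short steps, Python scripts to look and compute and a tool call to move; the robot and the scene stay as the last step left them, time stands still between calls to the robot, and variables do not carry over. Pictures are saved under pics/ and viewed, at most 14 in all, crops included, and the job is handed in when it is done.

Besides the shell and the picture viewer there is one more tool, called after "Emit:" as a command line: name --argument value ..., lists and objects as JSON in quotes. play_rows: Moves the arm, as the interface text tells. Its arguments: {"type":"object","properties":{"increments":{"type":"array","items":{"type":"array"}}},"required":["increments"]}

```bash
mkdir -p pics
cat > h.py <<'E'
import numpy as np, cv2
from cell import manip
from scipy.spatial.transform import Rotation as R
def snap(n,f,crop=None,s=1):
    im=manip.read_camera(n)[:,:,::-1].copy()
    if crop: x0,y0,x1,y1=crop; im=im[y0:y1,x0:x1]
    cv2.imwrite(f,cv2.resize(im,None,fx=s,fy=s,interpolation=cv2.INTER_CUBIC))
def world(n,px,z):
    c=manip.get_calibration(n);K=np.array(c["K"]);k1=c["k1"]
    px=np.atleast_2d(np.array(px,float))
    p=cv2.undistortPoints(px[:,None],K,np.array([k1,0,0,0.]))[:,0]
    Rm=cv2.Rodrigues(np.array(c["rvec"],float))[0];t=np.array(c["tvec"],float).ravel()
    d=np.c_[p,np.ones(len(p))]@Rm; o=-Rm.T@t
    return o+d*((z-o[2])/d[:,2])[:,None]
def proj(n,P):
    c=manip.get_calibration(n)
    return cv2.projectPoints(np.array(P,float).reshape(-1,1,3),np.array(c["rvec"],float),np.array(c["tvec"],float),np.array(c["K"],float),np.array([c["k1"],0,0,0.]))[0][:,0]
E
python3 - <<'E'
from h import *
snap("top","pics/t0.png",s=1.5625);snap("side","pics/s0.png",s=1.5625)
o=manip.get_obs();print(o["eef_pos"],o["tcp_rot"],R.from_rotvec(o["tcp_rot"]).as_matrix().round(3),o["grip_width"])
for n in("top","side"):
  c=manip.get_calibration(n);print(c); Rm=cv2.Rodrigues(np.array(c["rvec"]))[0];print(-Rm.T@np.array(c["tvec"]))
E
```

```text
[0.22669351 0.63518358 0.1996576 ] [-5.35777073e-01 -3.09532318e+00  2.75623085e-03] [[-0.942  0.336 -0.001]
 [ 0.336  0.942 -0.002]
 [-0.    -0.002 -1.   ]] 0.08553803599990982
{'K': array([[447.41769524,   0.        , 255.82077494],
       [  0.        , 447.41769524, 192.08599215],
       [  0.        ,   0.        ,   1.        ]]), 'k1': -0.0416020237471415, 'rvec': array([ 2.15704185, -2.124177  ,  0.16376853]), 'tvec': array([0.12038304, 0.55436468, 1.28441012])}
[0.34885121 0.12556517 1.35427392]
{'K': array([[393.6264895 ,   0.        , 254.16242701],
       [  0.        , 393.6264895 , 191.76896736],
       [  0.        ,   0.        ,   1.        ]]), 'k1': -0.04942597683689815, 'rvec': array([ 2.06476233, -0.65365851,  0.35649181]), 'tvec': array([-0.380635  ,  0.28676219,  0.59290278])}
[ 0.11391777 -0.49900337  0.5627323 ]
```

View pics/t0.png

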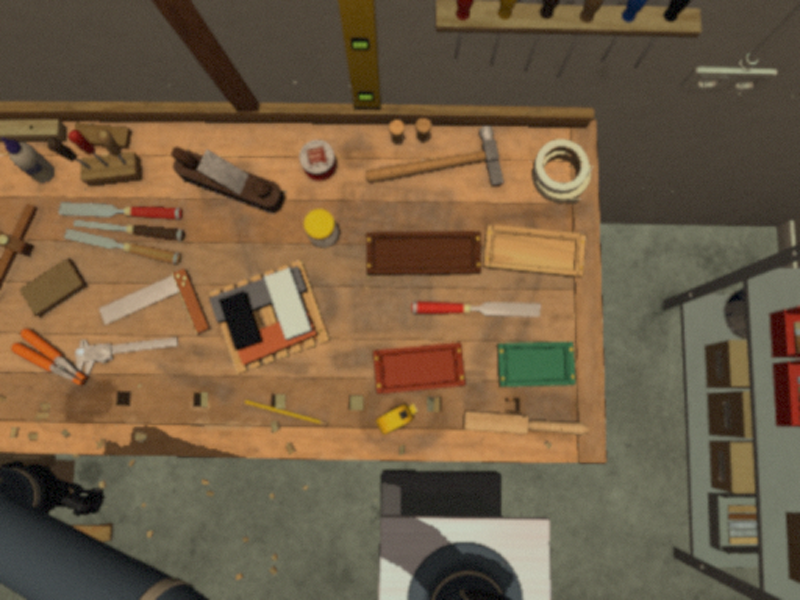

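View pics/s0.png

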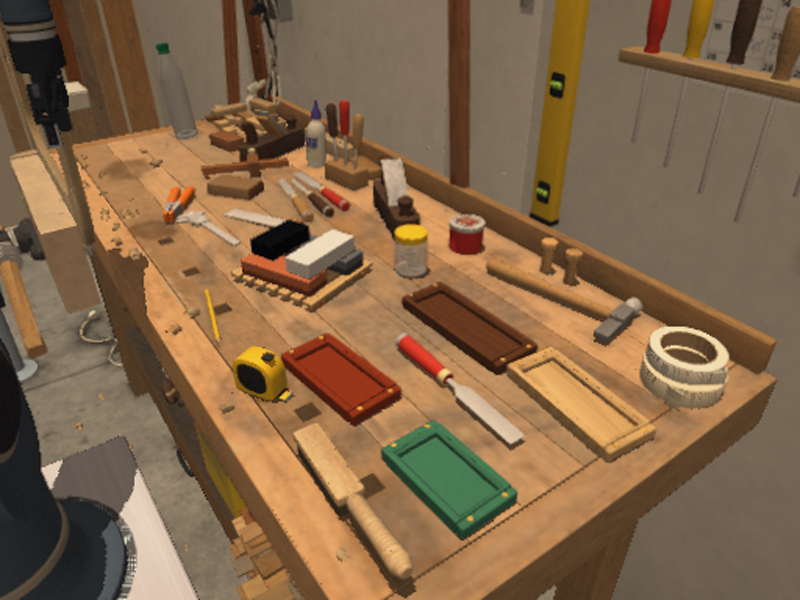

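The top view shows the stack around (268,315), the brown holder at (423,253), pale at (535,250), red at (419,368) and green at (537,364). The chisel lies between the near and far holders, and the jar is at (320,228). I'll enlarge these regions.

Run:
```python
from h import *
snap("top","pics/t1.png",(128,160,218,240),8);snap("top","pics/t2.png",(228,140,380,254),5.2)
```

```text
(no output)
```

View pics/t1.png

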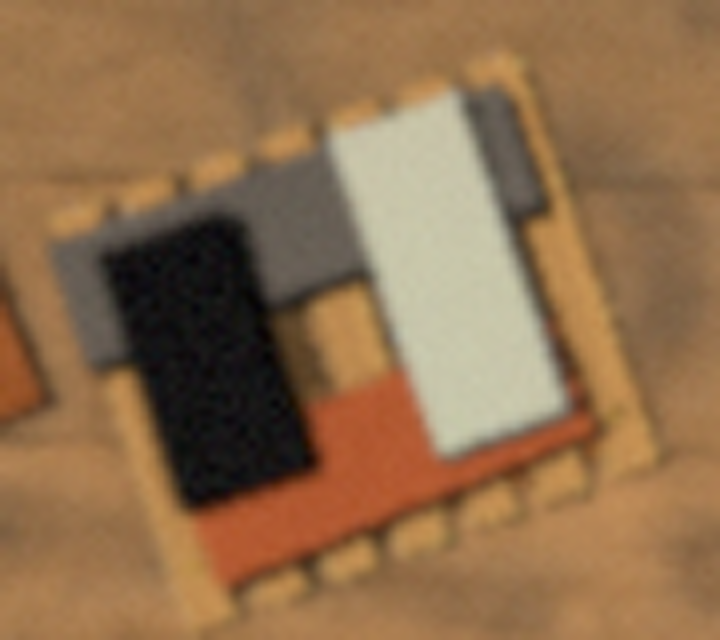

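View pics/t2.png

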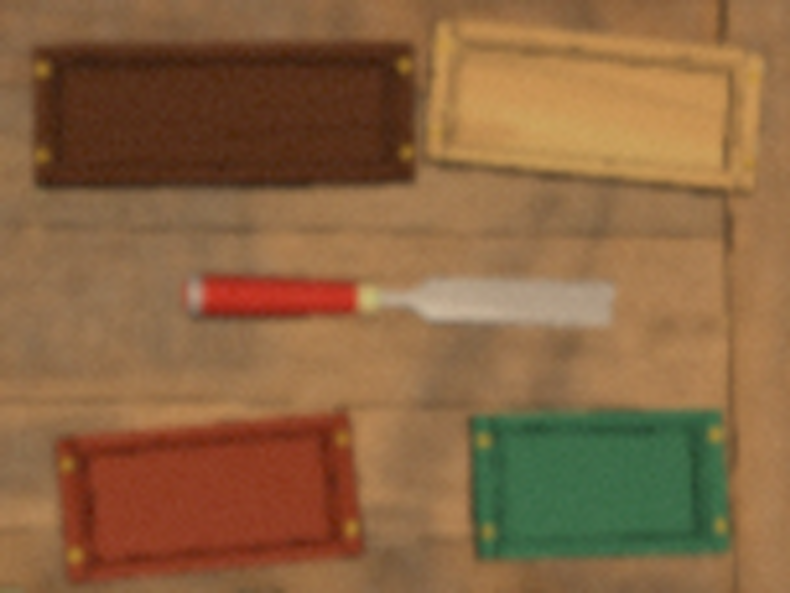

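```bash
cat >> h.py <<'E'
from scipy.optimize import least_squares
def raw(pts,x0,y0,s): return (np.array(pts,float)+.5)/s-.5+[x0,y0]
def fit(n,px,z,L,W,idx=None):
    # px corners order: (+L left end far), going: TL,TR,BR,BL in image; y axis left => TL=(+W/2,+L/2)
    w=world(n,px,z)[:,:2]
    C=np.array([[W/2,L/2],[W/2,-L/2],[-W/2,-L/2],[-W/2,L/2]])
    if idx is not None: C=C[idx]
    f=lambda p:((C@np.array([[np.cos(p[2]),np.sin(p[2])],[-np.sin(p[2]),np.cos(p[2])]])+p[:2])-w).ravel()
    m=w.mean(0); r=min((least_squares(f,[*m,a]) for a in(-.5,0,.5,1.3)),key=lambda r:r.cost)
    return r.x, np.abs(r.fun).max()
E
python3 - <<'E'
from h import *
H=lambda p:raw(p,228,140,5.2)
S=lambda p:raw(p,128,160,8)
for n,p,z,L,W in [("h_grey",H([(35,47),(413,43),(413,184),(38,187)]),.019,.226,.084),("h_or",H([(435,20),(764,58),(751,190),(427,158)]),.019,.196,.084),("h_wh",H([(57,438),(349,413),(362,551),(72,580)]),.019,.171,.084),("h_bl",H([(470,415),(724,410),(730,551),(478,559)]),.019,.146,.084),
 ("grey",S([(52,240),(502,90),(545,208),(92,367)]),.044,.18,.05),
 ("black(y=imgup)",S([(318-80-0,216),(318,465),(188,508),(103,258)]),.072,.1,.05),
 ("white",S([(460,92),(570,412),(442,458),(330,137)]),.072,.125,.05)]:
  x,e=fit("top",p,z,L,W);print(n,x.round(4),np.degrees(x[2]).round(1),"err",e.round(4))
x,e=fit("top",S([(590,435),(225,585)]),.044,.15,.05,[2,3]);print("orange",x.round(4),e)
print("chisel",world("top",H([(185,297),(613,303)]),.01).round(3),"jar",world("top",raw([(320,224)],0,0,1.5625),.079))
print(manip.get_obs()["time_s"])
E
```

```text
h_grey [0.6508 0.0846 0.0245] 1.4 err 0.0036
h_or [ 0.6595 -0.1329 -0.0926] -5.3 err 0.0027
h_wh [0.4279 0.0907 0.1081] 6.2 err 0.0026
h_bl [ 0.4379 -0.1334  0.0386] 2.2 err 0.0016
grey [0.561  0.3996 0.3524] 20.2 err 0.0019
black(y=imgup) [ 0.5065  0.4229 -1.2133] -69.5 err 0.0023
white [ 0.5398  0.3376 -1.204 ] -69.0 err 0.0007
orange [0.479  0.3643 0.4095] 0.002778414637277793
chisel [[ 0.544  0.106  0.01 ]
 [ 0.544 -0.144  0.01 ]] jar [[0.6898838  0.28140183 0.079     ]]
0.2
```

```bash
cat > plan.py <<'E'
import sys
from h import *
# args: x y z phi(deg, world angle of tool y)
x,y,z,p=map(float,sys.argv[1:5]); p=np.radians(p)
o=manip.get_obs(); A=R.from_rotvec(o["tcp_rot"])
ty=np.array([np.cos(p),np.sin(p),0]); tz=np.array([0,0,-1.]); T=R.from_matrix(np.c_[np.cross(ty,tz),ty,tz])
print("t",round(o["time_s"],2),"pos",np.round(o["eef_pos"],4),"F",np.round(o["ft_force"],1),"w",round(o["grip_width"],4),"gf",round(o["grip_force"],1))
print("turn",(A.inv()*T).as_rotvec().round(3),"shift",A.inv().apply(np.array([x,y,z])-o["eef_pos"]).round(4))
E
python3 plan.py .5065 .4229 .13 110.5
```

```text
t 0.2 pos [0.2267 0.6354 0.1999] F [-0.2  0.4 -0.3] w 0.0852 gf 0.0
turn [-0.001 -0.    -0.701] shift [-0.3349 -0.106   0.0701]
```

Careful with the scale: shifts go in shares of 0.5 m and turns go in shares of 4 rad. That gives: -0.335 m / 0.5 = -0.67, -0.106 m / 0.5 = -0.212, -0.701 rad / 4 = -0.1753.

Emit:
play_rows --increments '[[[0,0,-0.0125],[-0.04,-0.012,0],1],[[0,0,-0.0325],[-0.11,-0.034,0],1],[[0,0,-0.05],[-0.18,-0.056,0.01],1],[[0,0,-0.07],[-0.254,-0.08,0.02],1],[[0,0,-0.09],[-0.328,-0.104,0.03],1],[[0,0,-0.11],[-0.4,-0.128,0.044],1],[[0,0,-0.13],[-0.47,-0.15,0.06],1],[[0,0,-0.15],[-0.54,-0.172,0.084],1],[[0,0,-0.165],[-0.61,-0.194,0.112],1],[[0,0,-0.175],[-0.656,-0.208,0.132],1],[[0,0,-0.1753],[-0.67,-0.212,0.14],1],[[0,0,-0.1753],[-0.67,-0.212,0.14],1]]'

```text
time_s: 1.2
eef_pos: [0.5086, 0.4202, 0.129]
tcp_rot: [0.55, -3.091, 0.004]
ft_force: [-0.1, -0.4, -0.8]
grip_width: 0.0856
grip_force: 0.0
```

```bash
python3 plan.py .5065 .4229 .056 110.5; python3 -c "
from h import *
snap('side','pics/s1.png',(120,80,280,200),5)"
```

```text
t 1.2 pos [0.5086 0.4202 0.129 ] F [-0.1 -0.4 -0.8] w 0.0856 gf 0.0
turn [-0.002 -0.002 -0.005] shift [0.0008 0.0034 0.073 ]
```

View pics/s1.png

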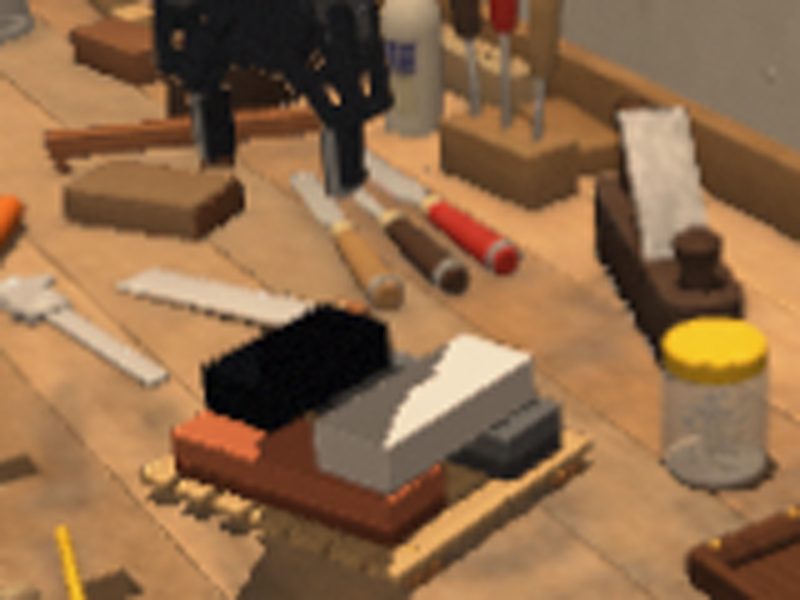

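The gripper is above the black stone: finger tips near (220,160) and (345,190), stone at (295,360). I'll descend and grip.

Converted, 0.073 m / 0.5 = 0.146, 0.065 m / 0.5 = 0.13, -0.005 rad / 4 = -0.0013.

Emit:
play_rows --increments '[[[0,0,-0.0008],[0,0.004,0.02],1],[[0,0,-0.0013],[0.002,0.007,0.06],1],[[0,0,-0.0013],[0.002,0.007,0.1],1],[[0,0,-0.0013],[0.002,0.007,0.13],1],[[0,0,-0.0013],[0.002,0.007,0.146],1],[[0,0,-0.0013],[0.002,0.007,0.146],1],[[0,0,-0.0013],[0.002,0.007,0.146],0],[[0,0,-0.0013],[0.002,0.007,0.146],0],[[0,0,-0.0013],[0.002,0.007,0.146],0],[[0,0,-0.0013],[0.002,0.007,0.146],0],[[0,0,-0.0013],[0.002,0.007,0.146],0],[[0,0,-0.0013],[0.002,0.007,0.146],0]]'

```text
time_s: 2.25
eef_pos: [0.5048, 0.4264, 0.0581]
tcp_rot: [-0.567, 3.089, 0.001]
ft_force: [0.3, -0.0, 0.4]
grip_width: 0.0122
grip_force: 0.0
```

```bash
python3 plan.py .5065 .4229 .17 110.5
```

```text
t 2.25 pos [0.5048 0.4264 0.0581] F [ 0.3 -0.   0.4] w 0.0122 gf 0.0
turn [0.    0.001 0.005] shift [-0.0004 -0.0038 -0.1119]
```

```bash
python3 -c "
from h import *
snap('side','pics/s2.png',(120,80,280,200),5)
o=manip.get_obs();print(o['eef_pos'],o['qd'],o['ft_force'],o['grip_width'])"
```

```text
[0.50477601 0.42628479 0.05796387] [-2.22142412e-03  4.07391169e-03  9.89077539e-04  1.75990756e-03
  1.35918078e-04 -3.69359327e-05 -2.31620096e-04] [-0.68657295  0.01133849  0.14572122] 0.004556633918662226
```

View pics/s2.png

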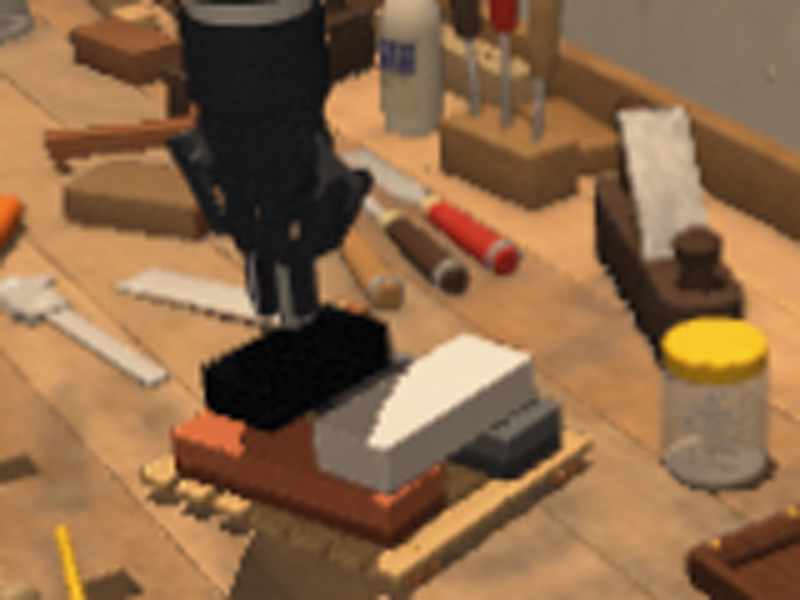

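```bash
python3 -c "
from h import *
f=lambda P:((proj('side',P)-[120,80])*5).round()
print(f([[.5048,.4263,z] for z in(.058,.072,.09)]))
a=np.radians(20.4);u=np.array([np.cos(a),np.sin(a),0]);v=np.array([-np.sin(a),np.cos(a),0])
c=np.array([.5065,.4229,.072])
print(f([c+s*u*.05+t*v*.025 for s in(-1,1) for t in(-1,1)]))
print(f([[.6899,.2814,.079],[.6508,.0846+.113,.019]]))
"
```

```text
[[290. 365.]
 [287. 342.]
 [284. 313.]]
[[261. 390.]
 [195. 366.]
 [386. 322.]
 [321. 300.]]
[[710. 340.]
 [743. 521.]]
```

```bash
python3 -c "
from h import *
f=lambda P:((proj('side',P)-[120,80])*5).round()
a=np.radians(110.5);u=np.array([np.cos(a),np.sin(a),0])
for z in (.129,.142,.16): print(z,f([np.array([.5075,.4215,z])+s*u*.05 for s in(1,-1)]).tolist())
snap('top','pics/t3.png',(128,160,218,240),8)"
```

```text
0.129 [[219.0, 228.0], [354.0, 271.0]]
0.142 [[216.0, 206.0], [352.0, 248.0]]
0.16 [[212.0, 175.0], [349.0, 216.0]]
```

View pics/t3.png

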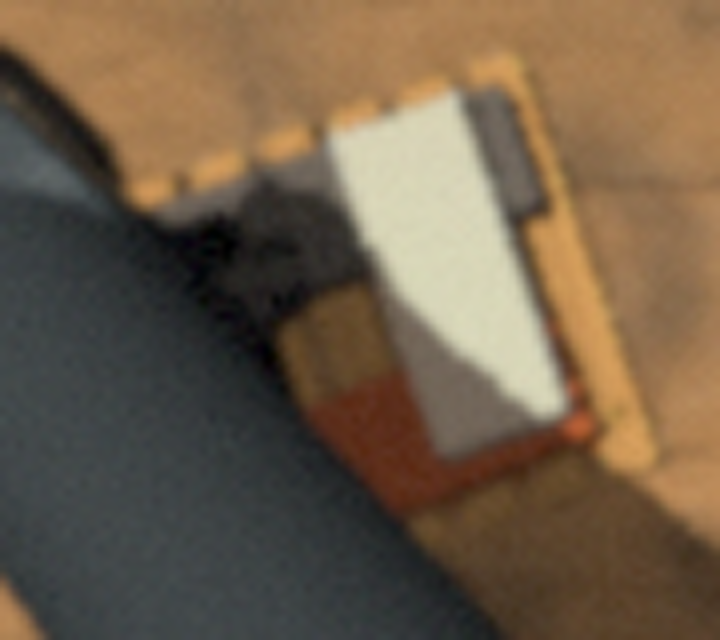

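```bash
python3 -c "
from h import *
P0=np.array([.2267,.6354,.1999]);a=np.radians(70.3);u=np.array([np.cos(a),np.sin(a),0])
for n in('side','top'):
  for dz in (0,.013,.04): print(n,dz,(proj(n,[P0+s*u*.05+[0,0,dz] for s in(1,0,-1)])*1.5625).round().tolist())
a=cv2.imread('pics/s0.png')[0:200,0:200];b=cv2.imread('pics/t0.png')[430:600,0:220]
a=cv2.resize(a,None,fx=2,fy=2);b=cv2.resize(b,None,fx=1.8,fy=1.8)
c=np.zeros((400,800,3),np.uint8);c[:400,:400]=a;c[:b.shape[0],402:402+b.shape[1]]=b[:, :398];cv2.imwrite('pics/c0.png',c)"
```

```text
side 0 [[73.0, 153.0], [68.0, 162.0], [63.0, 173.0]]
side 0.013 [[71.0, 146.0], [66.0, 155.0], [61.0, 165.0]]
side 0.04 [[67.0, 131.0], [62.0, 140.0], [56.0, 149.0]]
top 0 [[57.0, 467.0], [85.0, 479.0], [113.0, 490.0]]
top 0.013 [[54.0, 468.0], [81.0, 479.0], [110.0, 491.0]]
top 0.04 [[45.0, 469.0], [74.0, 481.0], [102.0, 493.0]]
```

View pics/c0.png

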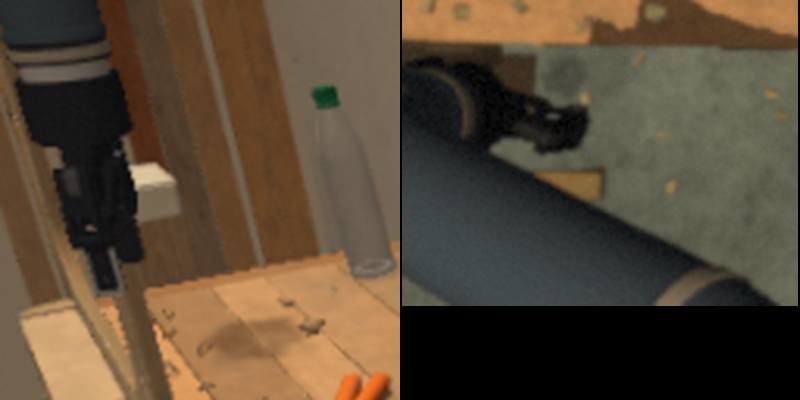

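The black stone has not moved, and the fingers closed above it. Both views put the finger tips about 27 mm higher than the reported TCP. I'll calibrate by touching the black stone's top (z 0.072) gently with shut fingers.

Converted, 0.007 m / 0.5 = 0.014, 0.006 m / 0.5 = 0.012.

Emit:
play_rows --increments '[[[0,0,0],[0,-0.004,0.002],0],[[0,0,0],[0,-0.006,0.004],0],[[0,0,0],[0,-0.006,0.006],0],[[0,0,0],[0,-0.006,0.008],0],[[0,0,0],[0,-0.006,0.01],0],[[0,0,0],[0,-0.006,0.012],0],[[0,0,0],[0,-0.006,0.014],0],[[0,0,0],[0,-0.006,0.014],0],[[0,0,0],[0,-0.006,0.014],0]]'

```text
time_s: 3.1
eef_pos: [0.5055, 0.4235, 0.0505]
tcp_rot: [0.568, -3.09, 0.0]
ft_force: [-0.6, -0.5, 0.1]
grip_width: 0.0001
grip_force: 0.0
```

Converted, 0.003 m / 0.5 = 0.006, 0.002 m / 0.5 = 0.004.

Emit:
play_rows --increments '[[[0,0,0],[0,0,0.002],0],[[0,0,0],[0,0,0.004],0],[[0,0,0],[0,0,0.006],0],[[0,0,0],[0,0,0.006],0],[[0,0,0],[0,0,0.006],0]]'

```text
time_s: 3.52
eef_pos: [0.5056, 0.4234, 0.0475]
tcp_rot: [0.567, -3.09, 0.0]
ft_force: [0.4, 1.5, -0.0]
grip_width: 0.0001
grip_force: 0.0
```

Converted, 0.002 m / 0.5 = 0.004, 0.001 m / 0.5 = 0.002.

Emit:
play_rows --increments '[[[0,0,0],[0,0,0.002],0],[[0,0,0],[0,0,0.004],0],[[0,0,0],[0,0,0.004],0]]'

```text
time_s: 3.77
eef_pos: [0.5055, 0.4234, 0.0454]
tcp_rot: [0.567, -3.09, 0.0]
ft_force: [-0.0, 0.1, -0.2]
grip_width: 0.0001
grip_force: 0.0
```

Converted, 0.002 m / 0.5 = 0.004, 0.001 m / 0.5 = 0.002.

Emit:
play_rows --increments '[[[0,0,0],[0,0,0.002],0],[[0,0,0],[0,0,0.004],0],[[0,0,0],[0,0,0.004],0]]'

```text
time_s: 4.02
eef_pos: [0.5055, 0.4233, 0.0433]
tcp_rot: [0.567, -3.09, 0.0]
ft_force: [-1.2, 0.3, -0.7]
grip_width: -0.0
grip_force: 0.0
```

Converted, 0.002 m / 0.5 = 0.004, 0.001 m / 0.5 = 0.002.

Emit:
play_rows --increments '[[[0,0,0],[0,0,0.002],0],[[0,0,0],[0,0,0.004],0],[[0,0,0],[0,0,0.004],0]]'

```text
time_s: 4.27
eef_pos: [0.5057, 0.4235, 0.0416]
tcp_rot: [-0.567, 3.09, 0.0]
ft_force: [-0.1, 0.1, -0.5]
grip_width: 0.0003
grip_force: 0.0
```

Converted, 0.002 m / 0.5 = 0.004, 0.001 m / 0.5 = 0.002.

Emit:
play_rows --increments '[[[0,0,0],[0,0,0.002],0],[[0,0,0],[0,0,0.004],0],[[0,0,0],[0,0,0.004],0]]'

```text
time_s: 4.52
eef_pos: [0.5057, 0.4236, 0.0414]
tcp_rot: [-0.567, 3.09, 0.0]
ft_force: [-3.1, -3.0, 9.9]
grip_width: 0.0
grip_force: 4.9
```

```bash
python3 -c "
from h import *
snap('side','pics/s3.png',(140,100,240,170),8)"
```

```text
(no output)
```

View pics/s3.png

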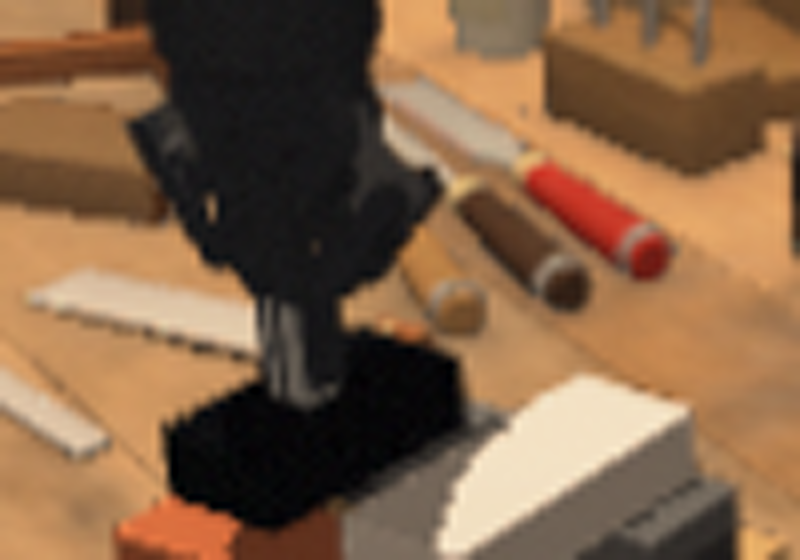

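The picture shows the shut tips resting on the black stone at (300,395), touching at reported z 0.0414. So true tip height is reported plus 0.0305. I'll raise, open, descend and grip.

Emit:
play_rows --increments '[[[0,0,0],[0,0,-0.02],0],[[0,0,0],[0,0,-0.06],1],[[0,0,0],[0,0,-0.07],1],[[0,0,0],[0,0,-0.07],1],[[0,0,0],[0,0,-0.07],1],[[0,0,0],[0,0,-0.07],1],[[0,0,0],[0,0,-0.07],1],[[0,0,0],[0,0,-0.07],1],[[0,0,0],[0,0,-0.07],1]]'

```text
time_s: 5.32
eef_pos: [0.5053, 0.4232, 0.0739]
tcp_rot: [0.567, -3.089, 0.001]
ft_force: [-1.1, 0.2, 0.1]
grip_width: 0.0852
grip_force: 0.0
```

```bash
python3 plan.py .5065 .4229 .0255 110.5
```

```text
t 5.32 pos [0.5053 0.4232 0.0739] F [-1.1  0.2  0.1] w 0.0852 gf 0.0
turn [-0.    -0.001  0.006] shift [-0.001  -0.0007  0.0484]
```

Converted, 0.0485 m / 0.5 = 0.097, -0.001 m / 0.5 = -0.002, 0.006 rad / 4 = 0.0015.

Emit:
play_rows --increments '[[[0,0,0.0015],[-0.002,-0.0014,0.03],1],[[0,0,0.0015],[-0.002,-0.0014,0.066],1],[[0,0,0.0015],[-0.002,-0.0014,0.088],1],[[0,0,0.0015],[-0.002,-0.0014,0.097],1],[[0,0,0.0015],[-0.002,-0.0014,0.097],1],[[0,0,0.0015],[-0.002,-0.0014,0.097],0],[[0,0,0.0015],[-0.002,-0.0014,0.097],0],[[0,0,0.0015],[-0.002,-0.0014,0.097],0],[[0,0,0.0015],[-0.002,-0.0014,0.097],0],[[0,0,0.0015],[-0.002,-0.0014,0.097],0],[[0,0,0.0015],[-0.002,-0.0014,0.097],0]]'

```text
time_s: 6.23
eef_pos: [0.5076, 0.4242, 0.0276]
tcp_rot: [-0.558, 3.089, 0.003]
ft_force: [-0.6, 1.0, 6.3]
grip_width: 0.0485
grip_force: 63.9
```

```bash
python3 plan.py .4379 -.1334 .16 2.2
```

```text
t 6.23 pos [0.5076 0.4242 0.0276] F [-0.6  1.   6.3] w 0.0485 gf 63.9
turn [0.003 0.    1.89 ] shift [ 0.2599 -0.4978 -0.1337]
```

Converted, -0.2 m / 0.5 = -0.4, -0.12 m / 0.5 = -0.24, 0.72 rad / 4 = 0.18.

Emit:
play_rows --increments '[[[0,0,0],[0,0,-0.012],0],[[0,0,0],[0,0,-0.05],0],[[0,0,0],[0,0,-0.11],0],[[0,0,0],[0,0,-0.18],0],[[0,0,0.005],[0.01,-0.02,-0.24],0],[[0,0,0.02],[0.032,-0.06,-0.266],0],[[0,0,0.0425],[0.06,-0.116,-0.266],0],[[0,0,0.07],[0.09,-0.172,-0.266],0],[[0,0,0.0975],[0.12,-0.23,-0.266],0],[[0,0,0.125],[0.15,-0.286,-0.266],0],[[0,0,0.1525],[0.18,-0.344,-0.266],0],[[0,0,0.18],[0.21,-0.4,-0.266],0]]'

```text
time_s: 7.23
eef_pos: [0.4771, 0.1968, 0.1585]
tcp_rot: [-0.575, -3.087, 0.002]
ft_force: [0.4, -0.3, -1.9]
grip_width: 0.0487
grip_force: 63.0
```

```bash
python3 plan.py .4379 -.1334 .16 2.2
```

```text
t 7.23 pos [0.4771 0.1968 0.1585] F [ 0.4 -0.3 -1.9] w 0.0487 gf 63.0
turn [-0.002 -0.     1.164] shift [-0.0824 -0.3221 -0.0011]
```

Converted, -0.322 m / 0.5 = -0.644, -0.0824 m / 0.5 = -0.1648, 1.164 rad / 4 = 0.291.

Emit:
play_rows --increments '[[[0,0,0.0275],[-0.016,-0.06,0],0],[[0,0,0.055],[-0.032,-0.124,0],0],[[0,0,0.085],[-0.048,-0.188,0],0],[[0,0,0.115],[-0.066,-0.256,0],0],[[0,0,0.145],[-0.084,-0.324,0],0],[[0,0,0.175],[-0.1,-0.392,0],0],[[0,0,0.205],[-0.116,-0.46,0],0],[[0,0,0.235],[-0.134,-0.524,0],0],[[0,0,0.26],[-0.148,-0.58,0],0],[[0,0,0.28],[-0.158,-0.62,0],0],[[0,0,0.29],[-0.164,-0.64,0],0],[[0,0,0.291],[-0.1648,-0.644,0],0]]'

```text
time_s: 8.23
eef_pos: [0.4402, -0.133, 0.1589]
tcp_rot: [-2.176, -2.265, 0.001]
ft_force: [1.2, 1.7, -2.5]
grip_width: 0.0479
grip_force: 63.0
```

```bash
python3 plan.py .4379 -.1334 .0 2.2
```

```text
t 8.23 pos [ 0.4402 -0.133   0.1589] F [ 1.2  1.7 -2.5] w 0.0479 gf 63.0
turn [-0.001  0.     0.002] shift [-0.0003 -0.0022  0.1589]
```

Converted, 0.149 m / 0.5 = 0.298, -0.001 m / 0.5 = -0.002, 0.002 rad / 4 = 0.0005.

Emit:
play_rows --increments '[[[0,0,0.0003],[0,-0.002,0.03],0],[[0,0,0.0005],[0,-0.002,0.09],0],[[0,0,0.0005],[0,-0.002,0.16],0],[[0,0,0.0005],[0,-0.002,0.22],0],[[0,0,0.0005],[0,-0.002,0.27],0],[[0,0,0.0005],[0,-0.002,0.292],0],[[0,0,0.0005],[0,-0.002,0.298],0],[[0,0,0.0005],[0,-0.002,0.298],0],[[0,0,0.0005],[0,-0.002,0.298],0]]'

```text
time_s: 8.98
eef_pos: [0.441, -0.1305, 0.0106]
tcp_rot: [2.172, 2.269, 0.002]
ft_force: [-0.0, 0.2, -2.5]
grip_width: 0.0478
grip_force: 63.0
```

```bash
python3 plan.py .4379 -.1334 -.0085 2.2;  python3 -c "
from h import *
snap('side','pics/s4.png',(220,240,350,350),5.5)"
```

```text
t 8.98 pos [ 0.441  -0.1305  0.0106] F [-0.   0.2 -2.5] w 0.0478 gf 63.0
turn [ 0.001 -0.     0.006] shift [-0.0028 -0.0032  0.0191]
```

View pics/s4.png

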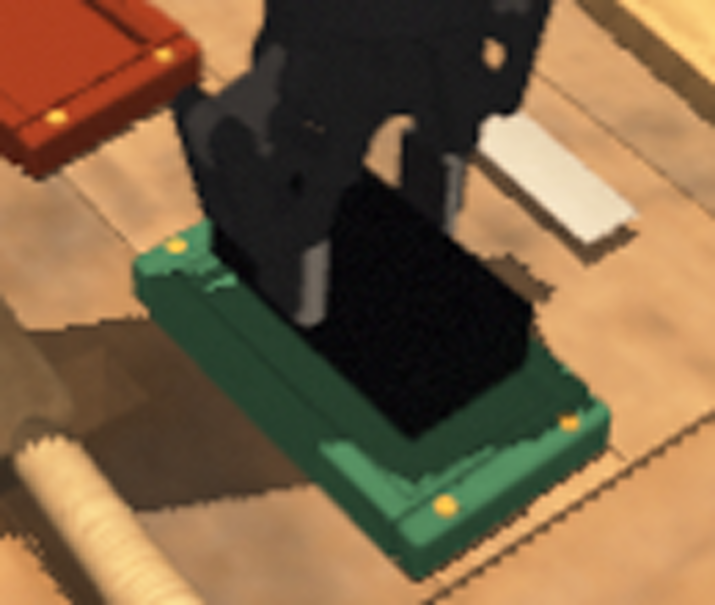

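The black stone hovers just over the green recess, its near lower corner at (415,438), needing only a few mm of shift. Lowering.

Converted, 0.018 m / 0.5 = 0.036, 0.006 m / 0.5 = 0.012, 0.006 rad / 4 = 0.0015.

Emit:
play_rows --increments '[[[0,0,0.0015],[-0.004,-0.004,0],0],[[0,0,0.0015],[-0.0056,-0.006,0.006],0],[[0,0,0.0015],[-0.0056,-0.006,0.012],0],[[0,0,0.0015],[-0.0056,-0.006,0.018],0],[[0,0,0.0015],[-0.0056,-0.006,0.024],0],[[0,0,0.0015],[-0.0056,-0.006,0.03],0],[[0,0,0.0015],[-0.0056,-0.006,0.034],0],[[0,0,0.0015],[-0.0056,-0.006,0.036],0],[[0,0,0.0015],[-0.0056,-0.006,0.036],0]]'

```text
time_s: 9.78
eef_pos: [0.4371, -0.1342, -0.0082]
tcp_rot: [-2.181, -2.261, 0.0]
ft_force: [0.1, -0.6, -2.7]
grip_width: 0.0478
grip_force: 63.1
```

Converted, 0.002 m / 0.5 = 0.004, 0.001 m / 0.5 = 0.002.

Emit:
play_rows --increments '[[[0,0,0],[0,0,0.002],0],[[0,0,0],[0,0,0.004],0],[[0,0,0],[0,0,0.004],0]]'

```text
time_s: 10.03
eef_pos: [0.4373, -0.1342, -0.0085]
tcp_rot: [-2.181, -2.26, -0.002]
ft_force: [-4.8, 1.7, 15.7]
grip_width: 0.0484
grip_force: 65.2
```

Contact at the expected height. Release and rise.

Converted, -0.14 m / 0.5 = -0.28, -0.12 m / 0.5 = -0.24.

Emit:
play_rows --increments '[[[0,0,0],[0,0,-0.002],1],[[0,0,0],[0,0,-0.002],1],[[0,0,0],[0,0,-0.002],1],[[0,0,0],[0,0,-0.002],1],[[0,0,0],[0,0,-0.002],1],[[0,0,0],[0,0,-0.03],1],[[0,0,0],[0,0,-0.09],1],[[0,0,0],[0,0,-0.17],1],[[0,0,0],[0,0,-0.24],1],[[0,0,0],[0,0,-0.28],1]]'

```text
time_s: 10.87
eef_pos: [0.4388, -0.1348, 0.1333]
tcp_rot: [2.179, 2.258, 0.004]
ft_force: [1.8, -0.3, 0.0]
grip_width: 0.0854
grip_force: 0.0
```

```bash
python3 plan.py .5398 .3376 .13 111;  python3 -c "
from h import *
snap('side','pics/s5.png',(220,240,350,350),5.5)"
```

```text
t 10.87 pos [ 0.4388 -0.1348  0.1333] F [ 1.8 -0.3  0. ] w 0.0854 gf 0.0
turn [ 0.002  0.005 -1.902] shift [0.4685 0.1177 0.0036]
```

View pics/s5.png

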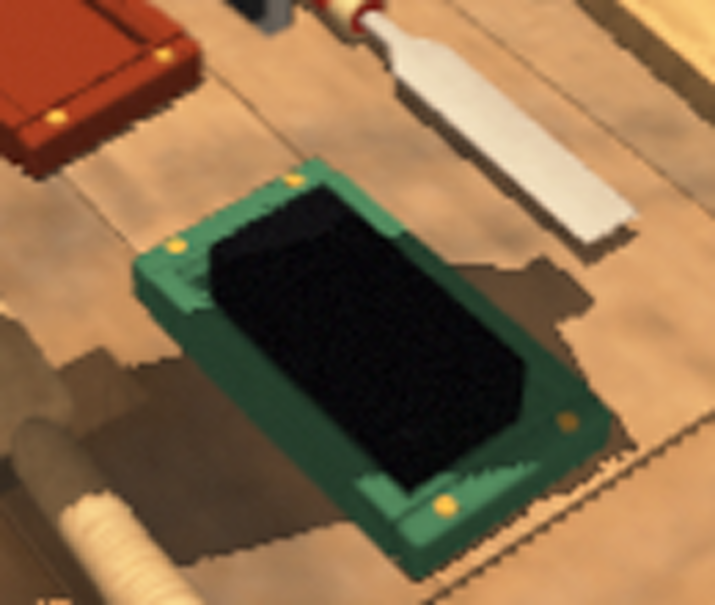

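The black stone sits flat in the green recess, top face from (215,250) to (520,370). Next the white stone.

Converted, 0.335 m / 0.5 = 0.67, 0.305 m / 0.5 = 0.61, -1.35 rad / 4 = -0.3375.

Emit:
play_rows --increments '[[[0,0,-0.015],[0.024,0.006,0],1],[[0,0,-0.0425],[0.07,0.018,0],1],[[0,0,-0.07],[0.13,0.032,0],1],[[0,0,-0.1],[0.19,0.048,0],1],[[0,0,-0.13],[0.25,0.062,0],1],[[0,0,-0.16],[0.31,0.078,0],1],[[0,0,-0.19],[0.37,0.092,0],1],[[0,0,-0.22],[0.43,0.108,0],1],[[0,0,-0.25],[0.49,0.122,0],1],[[0,0,-0.28],[0.55,0.138,0],1],[[0,0,-0.31],[0.61,0.152,0],1],[[0,0,-0.3375],[0.67,0.168,0],1]]'

```text
time_s: 11.92
eef_pos: [0.5088, 0.205, 0.1295]
tcp_rot: [-0.281, -3.128, 0.0]
ft_force: [0.0, -0.2, 0.0]
grip_width: 0.0856
grip_force: 0.0
```

```bash
python3 plan.py .5398 .3376 .08 111
```

```text
t 11.92 pos [0.5088 0.205  0.1295] F [ 0.  -0.2  0. ] w 0.0856 gf 0.0
turn [-0.    -0.001 -0.545] shift [-0.007   0.136   0.0494]
```

Converted, 0.136 m / 0.5 = 0.272, -0.007 m / 0.5 = -0.014, -0.545 rad / 4 = -0.1363.

Emit:
play_rows --increments '[[[0,0,-0.025],[-0.002,0.05,0],1],[[0,0,-0.05],[-0.006,0.11,0.01],1],[[0,0,-0.0775],[-0.008,0.17,0.03],1],[[0,0,-0.105],[-0.012,0.224,0.06],1],[[0,0,-0.1275],[-0.014,0.258,0.09],1],[[0,0,-0.1363],[-0.014,0.272,0.098],1],[[0,0,-0.1363],[-0.014,0.272,0.098],1],[[0,0,-0.1363],[-0.014,0.272,0.098],1],[[0,0,-0.1363],[-0.014,0.272,0.098],1]]'

```text
time_s: 12.67
eef_pos: [0.5416, 0.3343, 0.0818]
tcp_rot: [-0.558, 3.091, -0.001]
ft_force: [-0.4, -0.6, 0.1]
grip_width: 0.0854
grip_force: 0.0
```

```bash
python3 plan.py .5398 .3376 .0265 111
```

```text
t 12.67 pos [0.5416 0.3343 0.0818] F [-0.4 -0.6  0.1] w 0.0854 gf 0.0
turn [-0.001  0.    -0.01 ] shift [0.0006 0.0038 0.0553]
```

Converted, 0.0545 m / 0.5 = 0.109, 0.0038 m / 0.5 = 0.0076, -0.01 rad / 4 = -0.0025.

Emit:
play_rows --increments '[[[0,0,-0.0025],[0.0012,0.006,0.03],1],[[0,0,-0.0025],[0.0012,0.0076,0.07],1],[[0,0,-0.0025],[0.0012,0.0076,0.096],1],[[0,0,-0.0025],[0.0012,0.0076,0.109],1],[[0,0,-0.0025],[0.0012,0.0076,0.109],1],[[0,0,-0.0025],[0.0012,0.0076,0.109],0],[[0,0,-0.0025],[0.0012,0.0076,0.109],0],[[0,0,-0.0025],[0.0012,0.0076,0.109],0],[[0,0,-0.0025],[0.0012,0.0076,0.109],0],[[0,0,-0.0025],[0.0012,0.0076,0.109],0],[[0,0,-0.0025],[0.0012,0.0076,0.109],0]]'

```text
time_s: 13.58
eef_pos: [0.5404, 0.3394, 0.0282]
tcp_rot: [-0.577, 3.086, 0.001]
ft_force: [-0.2, -1.3, 5.8]
grip_width: 0.0482
grip_force: 63.6
```

```bash
python3 plan.py .4279 .0907 .14 6.2
```

```text
t 13.58 pos [0.5404 0.3394 0.0282] F [-0.2 -1.3  5.8] w 0.0482 gf 63.6
turn [0.002 0.002 1.832] shift [ 0.1945 -0.1913 -0.1123]
```

Converted, -0.112 m / 0.5 = -0.224, -0.105 m / 0.5 = -0.21, 0.9 rad / 4 = 0.225.

Emit:
play_rows --increments '[[[0,0,0],[0,0,-0.012],0],[[0,0,0],[0,0,-0.05],0],[[0,0,0],[0,0,-0.11],0],[[0,0,0.0075],[0.006,-0.006,-0.17],0],[[0,0,0.025],[0.02,-0.02,-0.21],0],[[0,0,0.05],[0.04,-0.04,-0.224],0],[[0,0,0.0775],[0.066,-0.064,-0.224],0],[[0,0,0.1075],[0.092,-0.09,-0.224],0],[[0,0,0.1375],[0.116,-0.114,-0.224],0],[[0,0,0.1675],[0.142,-0.14,-0.224],0],[[0,0,0.1975],[0.168,-0.166,-0.224],0],[[0,0,0.225],[0.192,-0.19,-0.224],0]]'

```text
time_s: 14.58
eef_pos: [0.4822, 0.2148, 0.1378]
tcp_rot: [-0.831, -3.028, 0.002]
ft_force: [0.4, -0.9, -5.0]
grip_width: 0.0485
grip_force: 63.5
```

```bash
python3 plan.py .4279 .0907 .08 6.2
```

```text
t 14.58 pos [0.4822 0.2148 0.1378] F [ 0.4 -0.9 -5. ] w 0.0485 gf 63.5
turn [-0.002 -0.001  0.927] shift [-0.0167 -0.1344  0.0581]
```

Converted, -0.134 m / 0.5 = -0.268, -0.13 m / 0.5 = -0.26, 0.927 rad / 4 = 0.2318.

Emit:
play_rows --increments '[[[0,0,0.03],[-0.004,-0.034,0],0],[[0,0,0.06],[-0.008,-0.07,0],0],[[0,0,0.09],[-0.012,-0.106,0.006],0],[[0,0,0.12],[-0.018,-0.142,0.018],0],[[0,0,0.15],[-0.022,-0.178,0.036],0],[[0,0,0.1775],[-0.026,-0.212,0.058],0],[[0,0,0.2025],[-0.03,-0.24,0.08],0],[[0,0,0.2225],[-0.032,-0.26,0.1],0],[[0,0,0.2318],[-0.0334,-0.268,0.116],0],[[0,0,0.2318],[-0.0334,-0.268,0.116],0],[[0,0,0.2318],[-0.0334,-0.268,0.116],0],[[0,0,0.2318],[-0.0334,-0.268,0.116],0]]'

```text
time_s: 15.58
eef_pos: [0.4315, 0.0931, 0.081]
tcp_rot: [2.088, 2.347, 0.002]
ft_force: [-0.3, 0.7, -5.2]
grip_width: 0.0482
grip_force: 63.5
```

```bash
python3 plan.py .4279 .0907 .0115 6.2
```

```text
t 15.58 pos [0.4315 0.0931 0.081 ] F [-0.3  0.7 -5.2] w 0.0482 gf 63.5
turn [ 0.001 -0.001  0.008] shift [-0.002  -0.0039  0.0695]
```

Converted, 0.069 m / 0.5 = 0.138, -0.002 m / 0.5 = -0.004, 0.008 rad / 4 = 0.002.

Emit:
play_rows --increments '[[[0,0,0.002],[-0.004,-0.007,0.03],0],[[0,0,0.002],[-0.004,-0.007,0.07],0],[[0,0,0.002],[-0.004,-0.007,0.106],0],[[0,0,0.002],[-0.004,-0.007,0.13],0],[[0,0,0.002],[-0.004,-0.007,0.138],0],[[0,0,0.002],[-0.004,-0.007,0.138],0],[[0,0,0.002],[-0.004,-0.007,0.138],0],[[0,0,0.002],[-0.004,-0.007,0.138],0]]'

```text
time_s: 16.25
eef_pos: [0.4286, 0.0901, 0.0125]
tcp_rot: [2.099, 2.336, 0.003]
ft_force: [0.1, -0.0, -4.2]
grip_width: 0.0483
grip_force: 63.4
```

```bash
python3 plan.py .4279 .0907 -.0078 6.2;  python3 -c "
from h import *
snap('side','pics/s6.png',(170,205,270,280),6)"
```

```text
t 16.25 pos [0.4286 0.0901 0.0125] F [ 0.1 -0.  -4.2] w 0.0483 gf 63.4
turn [ 0.002 -0.001 -0.002] shift [ 0.0006 -0.0007  0.0203]
```

View pics/s6.png

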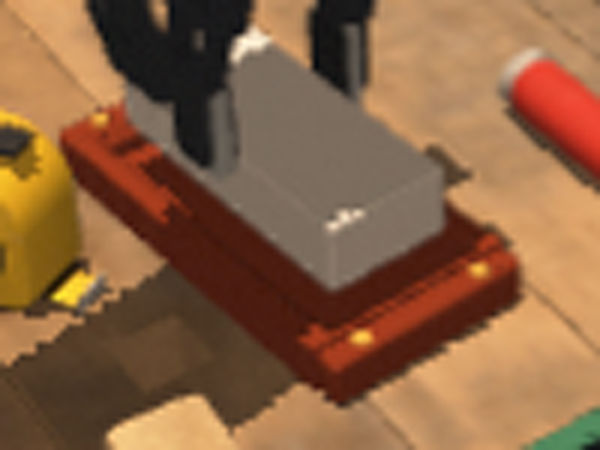

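The white stone hovers over the red recess, near lower corner at (333,290), well aligned. Lowering until contact.

Converted, 0.021 m / 0.5 = 0.042, 0.003 m / 0.5 = 0.006.

Emit:
play_rows --increments '[[[0,0,0],[0,-0.0014,0.006],0],[[0,0,0],[0,-0.0014,0.012],0],[[0,0,0],[0,-0.0014,0.018],0],[[0,0,0],[0,-0.0014,0.024],0],[[0,0,0],[0,-0.0014,0.03],0],[[0,0,0],[0,-0.0014,0.036],0],[[0,0,0],[0,-0.0014,0.04],0],[[0,0,0],[0,-0.0014,0.042],0],[[0,0,0],[0,-0.0014,0.042],0]]'

```text
time_s: 17.05
eef_pos: [0.4266, 0.0896, -0.0079]
tcp_rot: [-2.1, -2.335, -0.0]
ft_force: [-6.2, -1.4, 20.5]
grip_width: 0.0483
grip_force: 66.3
```

Converted, -0.14 m / 0.5 = -0.28, -0.12 m / 0.5 = -0.24.

Emit:
play_rows --increments '[[[0,0,0],[0,0,-0.004],1],[[0,0,0],[0,0,-0.004],1],[[0,0,0],[0,0,-0.004],1],[[0,0,0],[0,0,-0.004],1],[[0,0,0],[0,0,-0.004],1],[[0,0,0],[0,0,-0.03],1],[[0,0,0],[0,0,-0.09],1],[[0,0,0],[0,0,-0.17],1],[[0,0,0],[0,0,-0.24],1],[[0,0,0],[0,0,-0.28],1],[[0,0,0],[0,0,-0.28],1]]'

```text
time_s: 17.97
eef_pos: [0.43, 0.0905, 0.1347]
tcp_rot: [2.098, 2.333, 0.014]
ft_force: [0.4, -0.0, 0.1]
grip_width: 0.0853
grip_force: 0.0
```

```bash
python3 plan.py .561 .3996 .11 20.3;  python3 -c "
from h import *
a=cv2.resize(manip.read_camera('top')[160:240,128:218,::-1],None,fx=4.4,fy=4.4,interpolation=cv2.INTER_CUBIC)
b=cv2.resize(manip.read_camera('side')[120:190,145:250,::-1],None,fx=3.8,fy=3.8,interpolation=cv2.INTER_CUBIC)
c=np.zeros((352,800,3),np.uint8);c[:352,:396]=a;c[:266,400:799]=b;cv2.imwrite('pics/c1.png',c)"
```

```text
t 17.97 pos [0.43   0.0905 0.1347] F [ 0.4 -0.   0.1] w 0.0853 gf 0.0
turn [ 0.009 -0.002 -0.248] shift [0.2934 0.1628 0.027 ]
```

View pics/c1.png

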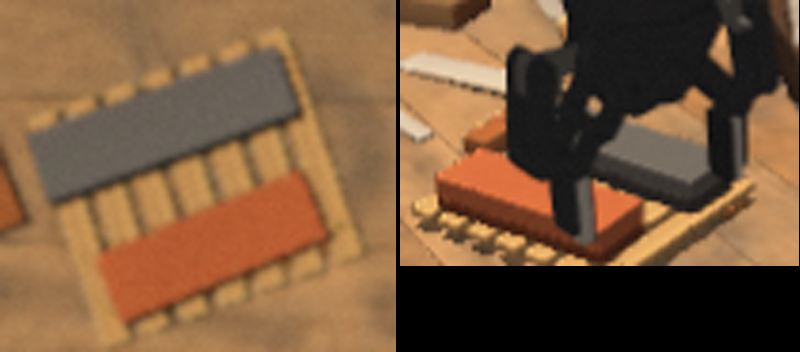

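The lower stones are in full view: grey corners near (28,131), (277,49), (301,115), (52,201); orange near (98,255), (302,173), (327,238), (124,321).

```bash
python3 - <<'E'
from h import *
S=lambda p:raw(p,128,160,4.4)
for n,p,L in [("grey",[(28,131),(277,49),(301,115),(52,201)],.18),("orange",[(98,255),(302,173),(327,238),(124,321)],.15)]:
  x,e=fit("top",S(p),.044,L,.05);print(n,x.round(4),np.degrees(x[2]).round(1),e.round(4))
E
python3 plan.py .56 .3996 .09 20
```

```text
grey [0.5612 0.399  0.3492] 20.0 0.0024
orange [0.4785 0.3627 0.4058] 23.3 0.0025
t 18.07 pos [0.4269 0.0898 0.1308] F [ 0.4  1.1 -0.5] w 0.0856 gf 0.0
turn [ 0.001 -0.001 -0.243] shift [0.2939 0.1652 0.0413]
```

Converted, 0.294 m / 0.5 = 0.588, 0.041 m / 0.5 = 0.082, -0.09 rad / 4 = -0.0225.

Emit:
play_rows --increments '[[[0,0,-0.005],[0.03,0.016,0],1],[[0,0,-0.015],[0.09,0.05,0],1],[[0,0,-0.0225],[0.16,0.09,0],1],[[0,0,-0.03],[0.23,0.13,0],1],[[0,0,-0.0375],[0.3,0.17,0],1],[[0,0,-0.045],[0.37,0.21,0],1],[[0,0,-0.0525],[0.44,0.25,0.016],1],[[0,0,-0.06],[0.51,0.29,0.04],1],[[0,0,-0.0608],[0.564,0.318,0.07],1],[[0,0,-0.0608],[0.588,0.336,0.082],1],[[0,0,-0.0608],[0.588,0.336,0.082],1],[[0,0,-0.0608],[0.588,0.336,0.082],1]]'

```text
time_s: 19.07
eef_pos: [0.5611, 0.3999, 0.086]
tcp_rot: [-1.799, -2.574, 0.008]
ft_force: [0.5, -0.7, -0.6]
grip_width: 0.0855
grip_force: 0.0
```

```bash
python3 plan.py .564 .4 .05 20
```

```text
t 19.07 pos [0.5611 0.3999 0.086 ] F [ 0.5 -0.7 -0.6] w 0.0855 gf 0.0
turn [-0.005  0.002  0.002] shift [-0.0009  0.003   0.036 ]
```

Converted, 0.036 m / 0.5 = 0.072, 0.002 m / 0.5 = 0.004.

Emit:
play_rows --increments '[[[0,0,0],[0,0.004,0.02],1],[[0,0,0],[0,0.004,0.05],1],[[0,0,0],[0,0.004,0.072],1],[[0,0,0],[0,0.004,0.072],1],[[0,0,0],[0,0.004,0.072],1]]'

```text
time_s: 19.48
eef_pos: [0.5641, 0.3991, 0.0529]
tcp_rot: [-1.803, -2.572, 0.003]
ft_force: [0.1, 0.2, 0.3]
grip_width: 0.0854
grip_force: 0.0
```

```bash
python3 plan.py .564 .4 .0 20
```

```text
t 19.48 pos [0.5641 0.3991 0.0529] F [0.1 0.2 0.3] w 0.0854 gf 0.0
turn [-0.002  0.001 -0.001] shift [0.0009 0.0003 0.0529]
```

Converted, 0.053 m / 0.5 = 0.106, 0.046 m / 0.5 = 0.092.

Emit:
play_rows --increments '[[[0,0,0],[0,0,0.03],1],[[0,0,0],[0,0,0.066],1],[[0,0,0],[0,0,0.092],1],[[0,0,0],[0,0,0.106],1],[[0,0,0],[0,0,0.106],1],[[0,0,0],[0,0,0.106],0],[[0,0,0],[0,0,0.106],0],[[0,0,0],[0,0,0.106],0],[[0,0,0],[0,0,0.106],0],[[0,0,0],[0,0,0.106],0],[[0,0,0],[0,0,0.106],0]]'

```text
time_s: 20.4
eef_pos: [0.5653, 0.4009, 0.0022]
tcp_rot: [1.802, 2.573, 0.003]
ft_force: [-0.8, -0.3, 6.8]
grip_width: 0.0478
grip_force: 64.5
```

```bash
python3 plan.py .6508 .0846 .16 1.4
```

```text
t 20.4 pos [0.5653 0.4009 0.0022] F [-0.8 -0.3  6.8] w 0.0478 gf 64.5
turn [ 0.002 -0.001  0.325] shift [-0.3264 -0.0275 -0.1581]
```

Converted, -0.195 m / 0.5 = -0.39, -0.16 m / 0.5 = -0.32, 0.2 rad / 4 = 0.05.

Emit:
play_rows --increments '[[[0,0,0],[0,0,-0.012],0],[[0,0,0],[0,0,-0.05],0],[[0,0,0],[0,0,-0.11],0],[[0,0,0],[0,0,-0.18],0],[[0,0,0],[0,0,-0.25],0],[[0,0,0.0025],[-0.016,-0.002,-0.3],0],[[0,0,0.01],[-0.05,-0.004,-0.316],0],[[0,0,0.02],[-0.11,-0.01,-0.316],0],[[0,0,0.0275],[-0.18,-0.016,-0.316],0],[[0,0,0.035],[-0.25,-0.02,-0.316],0],[[0,0,0.0425],[-0.32,-0.026,-0.316],0],[[0,0,0.05],[-0.39,-0.032,-0.316],0]]'

```text
time_s: 21.4
eef_pos: [0.6149, 0.2076, 0.1561]
tcp_rot: [-2.054, -2.376, 0.007]
ft_force: [0.4, 0.5, -5.3]
grip_width: 0.048
grip_force: 63.6
```

```bash
python3 plan.py .6508 .0846 .08 1.4
```

```text
t 21.4 pos [0.6149 0.2076 0.1561] F [ 0.4  0.5 -5.3] w 0.048 gf 63.6
turn [-0.004  0.002  0.121] shift [-0.1268  0.018   0.0763]
```

Converted, -0.127 m / 0.5 = -0.254, 0.018 m / 0.5 = 0.036, 0.121 rad / 4 = 0.0303.

Emit:
play_rows --increments '[[[0,0,0.0075],[-0.06,0.008,0],0],[[0,0,0.015],[-0.12,0.016,0],0],[[0,0,0.0225],[-0.176,0.024,0],0],[[0,0,0.0275],[-0.22,0.032,0.02],0],[[0,0,0.0303],[-0.244,0.036,0.06],0],[[0,0,0.0303],[-0.254,0.036,0.104],0],[[0,0,0.0303],[-0.254,0.036,0.14],0],[[0,0,0.0303],[-0.254,0.036,0.152],0],[[0,0,0.0303],[-0.254,0.036,0.152],0],[[0,0,0.0303],[-0.254,0.036,0.152],0],[[0,0,0.0303],[-0.254,0.036,0.152],0]]'

```text
time_s: 22.32
eef_pos: [0.6536, 0.0888, 0.0835]
tcp_rot: [2.189, 2.252, 0.002]
ft_force: [0.2, 0.2, -4.8]
grip_width: 0.048
grip_force: 63.6
```

```bash
python3 plan.py .6508 .0846 .013 1.4
```

```text
t 22.32 pos [0.6536 0.0888 0.0835] F [ 0.2  0.2 -4.8] w 0.048 gf 63.6
turn [ 0.002 -0.     0.004] shift [-0.0041 -0.003   0.0705]
```

Converted, 0.07 m / 0.5 = 0.14, -0.004 m / 0.5 = -0.008, 0.004 rad / 4 = 0.001.

Emit:
play_rows --increments '[[[0,0,0.001],[-0.008,-0.006,0.03],0],[[0,0,0.001],[-0.008,-0.006,0.07],0],[[0,0,0.001],[-0.008,-0.006,0.106],0],[[0,0,0.001],[-0.008,-0.006,0.13],0],[[0,0,0.001],[-0.008,-0.006,0.14],0],[[0,0,0.001],[-0.008,-0.006,0.14],0],[[0,0,0.001],[-0.008,-0.006,0.14],0],[[0,0,0.001],[-0.008,-0.006,0.14],0]]'

```text
time_s: 22.98
eef_pos: [0.6513, 0.0848, 0.014]
tcp_rot: [2.193, 2.247, 0.004]
ft_force: [-0.8, 0.9, -4.2]
grip_width: 0.048
grip_force: 63.6
```

```bash
python3 plan.py .6508 .0846 -.006 1.4
```

```text
t 22.98 pos [0.6513 0.0848 0.014 ] F [-0.8  0.9 -4.2] w 0.048 gf 63.6
turn [ 0.003 -0.    -0.   ] shift [-0.0002 -0.0005  0.02  ]
```

Converted, 0.021 m / 0.5 = 0.042, 0.02 m / 0.5 = 0.04, 0.002 rad / 4 = 0.0005.

Emit:
play_rows --increments '[[[0.0005,0,0],[0,0,0.006],0],[[0.0005,0,0],[0,0,0.012],0],[[0.0005,0,0],[0,0,0.018],0],[[0.0005,0,0],[0,0,0.024],0],[[0.0005,0,0],[0,0,0.03],0],[[0.0005,0,0],[0,0,0.036],0],[[0.0005,0,0],[0,0,0.04],0],[[0.0005,0,0],[0,0,0.042],0],[[0.0005,0,0],[0,0,0.042],0]]'

```text
time_s: 23.73
eef_pos: [0.6512, 0.0848, -0.0059]
tcp_rot: [-2.195, -2.247, -0.001]
ft_force: [-2.0, 0.3, 10.0]
grip_width: 0.0481
grip_force: 65.2
```

Contact at the seated height. Release and rise.

Converted, -0.14 m / 0.5 = -0.28, -0.001 m / 0.5 = -0.002.

Emit:
play_rows --increments '[[[0,0,0],[0,0,-0.002],1],[[0,0,0],[0,0,-0.002],1],[[0,0,0],[0,0,-0.002],1],[[0,0,0],[0,0,-0.002],1],[[0,0,0],[0,0,-0.002],1],[[0,0,0],[0,0,-0.03],1],[[0,0,0],[0,0,-0.09],1],[[0,0,0],[0,0,-0.17],1],[[0,0,0],[0,0,-0.24],1],[[0,0,0],[0,0,-0.28],1]]'

```text
time_s: 24.57
eef_pos: [0.6525, 0.0845, 0.1371]
tcp_rot: [2.193, 2.246, 0.006]
ft_force: [-0.6, -0.6, -0.2]
grip_width: 0.0854
grip_force: 0.0
```

```bash
python3 plan.py .4785 .3627 .09 22.5
```

```text
t 24.57 pos [0.6525 0.0845 0.1371] F [-0.6 -0.6 -0.2] w 0.0854 gf 0.0
turn [ 0.005 -0.    -0.369] shift [ 0.2822 -0.1676  0.0467]
```

Converted, 0.282 m / 0.5 = 0.564, 0.005 m / 0.5 = 0.01, -0.369 rad / 4 = -0.0923.

Emit:
play_rows --increments '[[[0,0,-0.005],[0.024,-0.014,0],1],[[0,0,-0.015],[0.08,-0.048,0],1],[[0,0,-0.025],[0.14,-0.084,0],1],[[0,0,-0.035],[0.204,-0.122,0],1],[[0,0,-0.045],[0.27,-0.16,0],1],[[0,0,-0.055],[0.336,-0.2,0],1],[[0,0,-0.065],[0.4,-0.238,0.01],1],[[0,0,-0.075],[0.464,-0.276,0.03],1],[[0,0,-0.085],[0.52,-0.308,0.06],1],[[0,0,-0.0923],[0.556,-0.33,0.084],1],[[0,0,-0.0923],[0.564,-0.335,0.094],1],[[0,0,-0.0923],[0.564,-0.335,0.094],1]]'

```text
time_s: 25.57
eef_pos: [0.4737, 0.3631, 0.0832]
tcp_rot: [-1.739, -2.613, 0.007]
ft_force: [0.5, -0.4, 0.5]
grip_width: 0.0852
grip_force: 0.0
```

Emit:
play_rows --increments '[[[0,0,0],[0,0,0.02],1],[[0,0,0],[0,0,0.06],1],[[0,0,0],[0,0,0.08],1],[[0,0,0],[0,0,0.08],1],[[0,0,0],[0,0,0.08],1]]'

```text
time_s: 25.98
eef_pos: [0.4767, 0.3609, 0.0446]
tcp_rot: [-1.748, -2.609, 0.004]
ft_force: [-0.2, 0.6, 0.2]
grip_width: 0.0856
grip_force: 0.0
```

```bash
python3 plan.py .4785 .3627 .0 22.5
```

```text
t 25.98 pos [0.4767 0.3609 0.0446] F [-0.2  0.6  0.2] w 0.0856 gf 0.0
turn [-0.003  0.    -0.002] shift [0.001  0.0025 0.0446]
```

Converted, 0.0445 m / 0.5 = 0.089, 0.002 m / 0.5 = 0.004.

Emit:
play_rows --increments '[[[0,0,0],[0.002,0.004,0.03],1],[[0,0,0],[0.002,0.004,0.06],1],[[0,0,0],[0.002,0.004,0.082],1],[[0,0,0],[0.002,0.004,0.089],1],[[0,0,0],[0.002,0.004,0.089],1],[[0,0,0],[0.002,0.004,0.089],0],[[0,0,0],[0.002,0.004,0.089],0],[[0,0,0],[0.002,0.004,0.089],0],[[0,0,0],[0.002,0.004,0.089],0],[[0,0,0],[0.002,0.004,0.089],0],[[0,0,0],[0.002,0.004,0.089],0]]'

```text
time_s: 26.9
eef_pos: [0.4787, 0.3652, 0.0021]
tcp_rot: [-1.745, -2.612, -0.004]
ft_force: [-0.4, 0.2, 6.8]
grip_width: 0.0477
grip_force: 63.1
```

```bash
python3 plan.py .6595 -.1329 .16 -5.3
```

```text
t 26.9 pos [0.4787 0.3652 0.0021] F [-0.4  0.2  6.8] w 0.0477 gf 63.1
turn [ 0.001 -0.002  0.486] shift [-0.5291 -0.0235 -0.1589]
```

Converted, -0.206 m / 0.5 = -0.412, -0.09 m / 0.5 = -0.18, 0.16 rad / 4 = 0.04.

Emit:
play_rows --increments '[[[0,0,0],[0,0,-0.012],0],[[0,0,0],[0,0,-0.05],0],[[0,0,0],[0,0,-0.11],0],[[0,0,0],[0,0,-0.18],0],[[0,0,0],[0,0,-0.25],0],[[0,0,0.0025],[-0.02,0,-0.3],0],[[0,0,0.0075],[-0.06,-0.002,-0.318],0],[[0,0,0.015],[-0.124,-0.004,-0.318],0],[[0,0,0.0225],[-0.196,-0.008,-0.318],0],[[0,0,0.03],[-0.268,-0.012,-0.318],0],[[0,0,0.04],[-0.34,-0.014,-0.318],0],[[0,0,0.05],[-0.412,-0.018,-0.318],0]]'

```text
time_s: 27.9
eef_pos: [0.5469, 0.1665, 0.1575]
tcp_rot: [-2.0, -2.419, 0.008]
ft_force: [1.1, -0.1, -3.8]
grip_width: 0.0481
grip_force: 63.6
```

```bash
python3 plan.py .6595 -.1309 .12 -5.3
```

```text
t 27.9 pos [0.5469 0.1665 0.1575] F [ 1.1 -0.1 -3.8] w 0.0481 gf 63.6
turn [-0.006  0.002  0.282] shift [-0.3132  0.055   0.0375]
```

Converted, -0.313 m / 0.5 = -0.626, 0.055 m / 0.5 = 0.11, 0.282 rad / 4 = 0.0705.

Emit:
play_rows --increments '[[[0,0,0.0075],[-0.068,0.012,0],0],[[0,0,0.015],[-0.136,0.024,0],0],[[0,0,0.0225],[-0.204,0.036,0],0],[[0,0,0.03],[-0.272,0.048,0],0],[[0,0,0.0375],[-0.34,0.06,0],0],[[0,0,0.045],[-0.408,0.072,0],0],[[0,0,0.0525],[-0.472,0.082,0],0],[[0,0,0.06],[-0.53,0.092,0.01],0],[[0,0,0.0663],[-0.578,0.102,0.03],0],[[0,0,0.0705],[-0.612,0.108,0.056],0],[[0,0,0.0705],[-0.626,0.11,0.074],0],[[0,0,0.0705],[-0.626,0.11,0.074],0]]'

```text
time_s: 28.9
eef_pos: [0.6584, -0.1293, 0.1179]
tcp_rot: [-2.318, -2.111, 0.013]
ft_force: [-0.3, 0.9, -6.2]
grip_width: 0.0482
grip_force: 63.5
```

```bash
python3 plan.py .6595 -.1309 .05 -5.3
```

```text
t 28.9 pos [ 0.6584 -0.1293  0.1179] F [-0.3  0.9 -6.2] w 0.0482 gf 63.5
turn [-0.01   0.002 -0.001] shift [-0.0014  0.002   0.0678]
```

Converted, 0.103 m / 0.5 = 0.206, 0.092 m / 0.5 = 0.184.

Emit:
play_rows --increments '[[[0,0,0],[0,0,0.03],0],[[0,0,0],[0,0,0.08],0],[[0,0,0],[0,0,0.14],0],[[0,0,0],[0,0,0.184],0],[[0,0,0],[0,0,0.206],0],[[0,0,0],[0,0,0.206],0],[[0,0,0],[0,0,0.206],0],[[0,0,0],[0,0,0.206],0]]'

```text
time_s: 29.57
eef_pos: [0.6632, -0.1261, 0.0209]
tcp_rot: [2.317, 2.12, 0.001]
ft_force: [0.6, -0.2, -4.6]
grip_width: 0.0482
grip_force: 63.5
```

```bash
python3 plan.py .6595 -.1309 -.006 -5.3
```

```text
t 29.57 pos [ 0.6632 -0.1261  0.0209] F [ 0.6 -0.2 -4.6] w 0.0482 gf 63.5
turn [0.001 0.    0.004] shift [-0.0051 -0.0033  0.0269]
```

Correct xy at this height first, then lower.

Converted, -0.005 m / 0.5 = -0.01, -0.0033 m / 0.5 = -0.0066, 0.004 rad / 4 = 0.001.

Emit:
play_rows --increments '[[[0,0,0.001],[-0.006,-0.004,0.004],0],[[0,0,0.001],[-0.01,-0.0066,0.01],0],[[0,0,0.001],[-0.01,-0.0066,0.01],0],[[0,0,0.001],[-0.01,-0.0066,0.01],0]]'

```text
time_s: 29.9
eef_pos: [0.6579, -0.1314, 0.0144]
tcp_rot: [-2.322, -2.114, 0.002]
ft_force: [-0.7, 0.1, -5.8]
grip_width: 0.0482
grip_force: 63.5
```

```bash
python3 plan.py .6595 -.1309 -.006 -5.3
```

```text
t 29.9 pos [ 0.6579 -0.1314  0.0144] F [-0.7  0.1 -5.8] w 0.0482 gf 63.5
turn [-0.002  0.    -0.001] shift [0.0006 0.0016 0.0204]
```

Converted, 0.021 m / 0.5 = 0.042, 0.006 m / 0.5 = 0.012.

Emit:
play_rows --increments '[[[0,0,0],[0,0.002,0.006],0],[[0,0,0],[0,0.002,0.012],0],[[0,0,0],[0,0.002,0.018],0],[[0,0,0],[0,0.002,0.024],0],[[0,0,0],[0,0.002,0.03],0],[[0,0,0],[0,0.002,0.036],0],[[0,0,0],[0,0.002,0.04],0],[[0,0,0],[0,0.002,0.042],0],[[0,0,0],[0,0.002,0.042],0]]'

```text
time_s: 30.65
eef_pos: [0.6589, -0.1309, -0.0057]
tcp_rot: [-2.321, -2.114, 0.002]
ft_force: [-4.0, 2.1, 4.0]
grip_width: 0.0481
grip_force: 64.4
```

Contact at the seated height. Release, rise, and back off to the left for a look.

Converted, -0.2 m / 0.5 = -0.4, -0.19 m / 0.5 = -0.38.

Emit:
play_rows --increments '[[[0,0,0],[0,0,-0.002],1],[[0,0,0],[0,0,-0.002],1],[[0,0,0],[0,0,-0.002],1],[[0,0,0],[0,0,-0.002],1],[[0,0,0],[0,0,-0.002],1],[[0,0,0],[0,0,-0.03],1],[[0,0,0],[0,0,-0.09],1],[[0,0,0],[0,0,-0.17],1],[[0,0,0],[0,0,-0.25],1],[[0,0,0],[0,0,-0.32],1],[[0,0,0],[0,0,-0.38],1],[[0,0,0],[0,0,-0.4],1]]'

```text
time_s: 31.65
eef_pos: [0.6622, -0.1322, 0.2002]
tcp_rot: [2.318, 2.111, 0.008]
ft_force: [0.3, -0.1, 0.5]
grip_width: 0.0856
grip_force: 0.0
```

```bash
python3 plan.py .5 .42 .22 20
```

```text
t 31.65 pos [ 0.6622 -0.1322  0.2002] F [ 0.3 -0.1  0.5] w 0.0856 gf 0.0
turn [ 0.008  0.002 -0.442] shift [ 0.5346 -0.2129 -0.0219]
```

Converted, 0.36 m / 0.5 = 0.72, 0.35 m / 0.5 = 0.7, -0.33 rad / 4 = -0.0825.

Emit:
play_rows --increments '[[[0,0,-0.005],[0.026,-0.01,-0.02],1],[[0,0,-0.0125],[0.08,-0.032,-0.04],1],[[0,0,-0.02],[0.15,-0.06,-0.04],1],[[0,0,-0.0275],[0.22,-0.088,-0.04],1],[[0,0,-0.035],[0.29,-0.116,-0.04],1],[[0,0,-0.0425],[0.36,-0.144,-0.04],1],[[0,0,-0.05],[0.43,-0.172,-0.04],1],[[0,0,-0.0575],[0.5,-0.2,-0.04],1],[[0,0,-0.065],[0.57,-0.228,-0.04],1],[[0,0,-0.0725],[0.64,-0.256,-0.04],1],[[0,0,-0.08],[0.7,-0.28,-0.04],1],[[0,0,-0.0825],[0.72,-0.288,-0.04],1]]'

```text
time_s: 32.65
eef_pos: [0.5451, 0.2484, 0.2119]
tcp_rot: [-1.925, -2.475, 0.003]
ft_force: [-1.1, 0.1, 0.1]
grip_width: 0.0851
grip_force: 0.0
```

Converted, 0.16 m / 0.5 = 0.32, 0.15 m / 0.5 = 0.3.

Emit:
play_rows --increments '[[[0,0,0],[0.04,0,0],1],[[0,0,0],[0.1,0,0],1],[[0,0,0],[0.16,0,0],1],[[0,0,0],[0.24,0,0],1],[[0,0,0],[0.3,0,0],1],[[0,0,0],[0.32,0,0],1],[[0,0,0],[0.32,0,0],1]]'

```text
time_s: 33.23
eef_pos: [0.5089, 0.4, 0.2119]
tcp_rot: [-1.932, -2.473, 0.005]
ft_force: [-0.2, -0.7, 0.2]
grip_width: 0.0855
grip_force: 0.0
```

```bash
python3 -c "
from h import *
a=cv2.resize(manip.read_camera('top')[140:254,200:380,::-1],(540,342),interpolation=cv2.INTER_CUBIC)
b=cv2.resize(manip.read_camera('side')[140:350,170:430,::-1],None,fx=1.238,fy=1.238)
b=cv2.resize(manip.read_camera('side')[170:350,175:425,::-1],(361,260),interpolation=cv2.INTER_CUBIC)
s=manip.read_camera('side')[130:350,170:430,::-1]
c=np.zeros((600,800,3),np.uint8);c[:260,:410]=cv2.resize(a,(410,260));c[260:600,398:800]=cv2.resize(s,(402,340),interpolation=cv2.INTER_CUBIC)
c[260:560,:398]=cv2.resize(manip.read_camera('side')[165:265,250:382,::-1],(398,300),interpolation=cv2.INTER_CUBIC)
cv2.imwrite('pics/f.png',c);print(manip.get_obs()['eef_pos'],manip.get_obs()['time_s'])"
```

```text
[0.51310007 0.39371865 0.21339281] 33.4833
```

View pics/f.png

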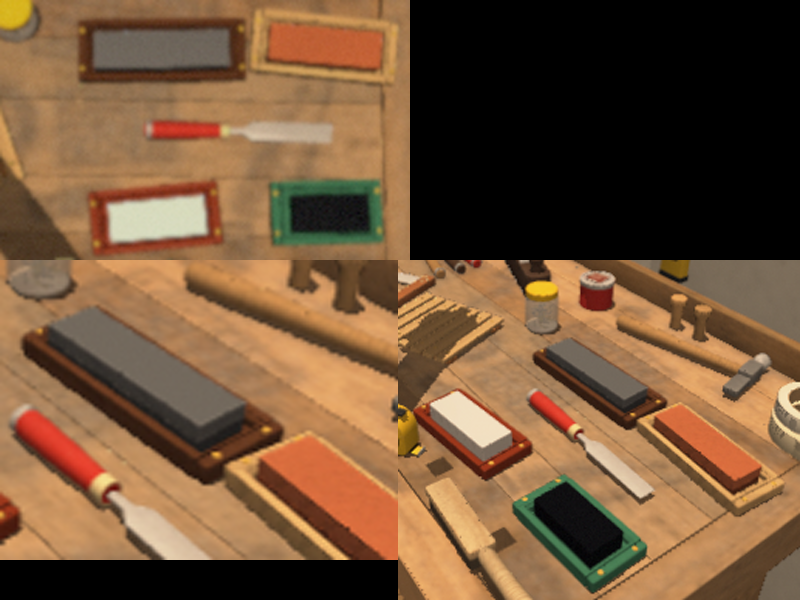

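All four stones lie flat in their own holders (grey (162,49), orange (325,47), white (157,219), black (330,213)). The chisel and jar are undisturbed and the gripper is clear.

```bash
python3 -c "
from cell import manip
print(manip.hand_in())"
```

```text
the job is handed in; nothing more can be done
None
```

I laid all four stones flat in their own holders, left the chisel and jar where they were, and handed the job in at about 33.5 s of the 106 s allowed; the hand-in returned no verdict.

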